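# Clear the reject and latch the tube rack

## Robot

A 6-joint arm with a two-finger parallel gripper is mounted at the origin on the work surface. World frame = base frame: x ahead of the robot, y to its left, z up, the work surface at z = 0. Lengths are in mm, angles in rad, forces in N, time in s.
With the tool pointing down it reaches from about 350 to 775 mm from the base axis. Payload 7.3 kg.
Tool frame: the origin (TCP) lies midway between the tips of the shut fingers; the grasp point (between the pads) lies 19 mm behind it; x points along the fingers, y is the direction in which the jaws open and shut, and the axes are right-handed (so a half turn about x gives the same grasp; the last joint's range is limited). The gripper opens to 92 mm and grips with 3 to 60 N. Pads are 19 mm wide; open, the fingers measure 130 mm over their backs; the gripper's body (75 mm by 190 mm) begins 47 mm behind the grasp point.
Start: joints at [0.959, 0.342, 1.524, -0, 1.275, -0.146], TCP at [235.787, 469.094, 226.741] pointing down, gripper open.
Joint ranges: [-2.53, 2.53], [-0.77, 2.02], [0.04, 2.7], [-1, 4.14], [0.28, 2.66], [-3.11, 3.11]. Speed limits (rad/s): [2.57, 2.57, 3.14, 3.14, 3.14, 3.14].

## Interface

Orientations are given as [roll, pitch, yaw] about the fixed x, y, z axes, in that order (R = Rz(yaw) Ry(pitch) Rx(roll)).
In Python, from plant import bot gives the robot as it stands. The module is installed in compiled form; this text tells all that it offers.
- The arm moves only by the shell command python3 -m handwheel 'ROWS' [OPENING]. ROWS is JSON, a list that holds one entry, the list of rows, each a list of 4 numbers: the shift along the tool's x, y, z in cm, then the turn about the tool's x in rad. A call has 1 to 8 rows; each row shifts and turns the commanded pose from where the row before left it, along the tool's axes as they then stand; what a row does not reach is not made up. A row lasts 1/12 s, in which the tool goes at most 41.7 mm and 7.16 degrees, less where a joint would pass 70% of its speed; a pose out of reach is approached as far as the arm can. A call is refused whole if a number of a shift passes 4.17 or a number of a turn 0.125, either way. A call with a gripper value outside its range is refused whole. OPENING is the opening, from 0 (shut) to 1 (fully open), set as the call begins (- or left out, the last holds). The fingers move at their own pace and stop on an object; the grip force is fixed at half the most. Time passes only in rows, so rows that do not move let the fingers close. It gives the time, the measured TCP pose, the force and the opening at its end, in the units of the state.
- bot.get_obs(): the state, without advancing time (a new reading comes with each control period).
- bot.capture(name): name is "side" or "top" or "wrist"; returns (picture, depth): 400x640x3 uint8, red, green, blue; 400x640 float32, mm along the optical axis (not along the pixel's ray), 0 where there is no reading.
- bot.camera_model(name): a dict with "fx", "fy", "cx", "cy" (pixels), "position" and "rotation" of the camera in the world. Camera axes: x right, y down, z forward; pixel columns grow to the right and rows downward; lengths in mm; the calibration is good to about 2 mm. A picture is of the moment at which its call begins: read the wrist's pose just before it. camera_model takes no time and is no camera call; for the wrist camera it gives the pose at the moment of the call.
- bot.close_job(): hands the job in, once; it reports no verdict.
Trained networks look in the newest picture that a camera, given by its name, has taken for a name from the list of things; names that differ only in an ending like _2 or _b are one class to them, and where a whole thing is asked for, a point or a joint stands for the part that bears it (a point fixed in the world has none). Each returns a list of dicts, best first, with "conf" (0 to 1); they miss things now and then, are a little off and sometimes report something else, mostly with a low value. They report only what shows in the picture. A call takes as long as a camera call. They do not tell look-alikes from the thing itself.
- bot.find_in(camera, label): "bbox" ([left, top, width, height] in pixels, round what is visible of it).
- bot.spot_point(camera, label): "point" ([column, row] in pixels: a listed point, or the origin of a listed thing).
The state is a dict: "time": time; "joint_positions": joint angles; "dq": joint speeds; "tau": joint torques, N m; "tool_pos": TCP position; "tcp_rot": TCP orientation; "contact_force": force on the tool from outside, world axes, zero at the start; "moment": the same for the moment, N m; "grip_width": finger opening in mm.
Only numpy, scipy, OpenCV 4.12 (cv2) and the standard library are available. Lean on these libraries where they do the work, as an engineer would, in place of code of your own. Each camera call takes 0.05 s, during which the arm holds its last target.

## Task

The rack on the welding bench holds two good tube blanks and one reject: the taller tube with a red painted end, which stands too high for the keeper bar to pass. Drop the reject into the green scrap crate, then swing the steel keeper bar shut over the two good blanks until its yellow head has clicked past the sprung brass pawl and is fully home against the red stop post, and let go. Feel for the stop and push the bar gently, never with more than 30 N, or the catch bends; keep the good blanks in their slots and do not disturb the spray can, the wrench or the angle iron.

Things in the scene. Friction and masses are not known exactly. Their poses are not given: they have to be found in the camera images.
- rack: Blue rack plate fixed on the bench, 300 x 165 x 10 mm; origin under its middle on the bench top. Its +x runs from the hinge post to the catch. Three slots lie across it (tubes lie along rack y) at rack x = -50, 5 and 60 mm, slot floor 10 mm above the bench, ribs 10 mm high.
- keeper_hinge (a point): Vertical hinge axis of the keeper bar at the bar's mid height (55 mm above the bench), at rack x = -120, y = 0 mm. The dark hinge boss has a radius of 12 mm; its top, with a brass nut, is 73 mm above the bench.
- keeper (a joint): Swing angle of the keeper bar, rad. At 0 it points along rack +x, over the middle of the tubes; the value grows as it swings to rack -y (pi/2 = along -y). Stays where left (hinge drag about 1 N). The catch is bolted on through slots: home lies anywhere from -0.1 to 0.1, differs each time and must be felt. The bar clears the pawl only in the last 1 to 2 mm before the stop.
- keeper_end (a point): Middle of the free end face of the keeper bar, 250 mm from the hinge axis. The steel bar is 20 mm wide; its last 40 mm is a yellow head 40 mm wide. Both are 18 mm high: underside 46 mm, top 64 mm above the bench. Good blanks reach 40 mm above the bench.
- pawl (a joint): Sprung brass wedge of the catch, 236 mm from the hinge axis, m: 0 = up, 6 mm above the bar's underside; larger = pressed (to 0.009). The head rides up it and presses it down (5 to 10 N of push), then it springs up behind the head, which has about 3 mm of play to the rigid red stop post (16 mm thick, top 68 mm above the bench) on the rack's +y side.
- reject: Reject: rectangular steel tube 30 wide x 130 long x 50 mm high, red paint on 40 mm of its -y end; its own y axis runs along its length, origin at the centre of its underside. It lies in one of the three slots, its top 60 mm above the bench; 0.2 to 0.45 kg.
- blank_a: Good blank: plain square steel tube 30 x 130 x 30 mm, y axis along its length, origin at the centre of its underside; in one of the slots.
- blank_b: Good blank, same as blank_a; in one of the slots.
- crate: Green sheet-steel scrap crate, fixed, open at the top, 250 (its x) x 180 (its y) x 90 mm high, walls 4 mm with a rim 8 mm wide; origin under its middle on the bench.
- crate_in (a point): Centre of the inner floor of the crate, 5 mm above the bench.
- spray: Bystander: standing blue spray can, 56 mm across, 170 mm high; origin at the centre of its underside.
- wrench: Bystander: steel wrench 200 mm long lying on the bench along its x axis.
- angle: Bystander: piece of dark angle iron 110 x 40 x 40 mm lying on the bench; origin at the centre of its underside.
Things that resemble listed ones, but are neither listed nor needed, are in the scene too. Leave any blue or pink look-alike of the reject alone.

How it is judged (in metres and radians):
On the way, in this order (a step that is already met when the one before it is completed fails the run):
1. the reject lies in the scrap crate, let go (x of reject in the frame of crate between -0.125 and 0.125 m and y of reject in the frame of crate between -0.09 and 0.09 m and height (world z) of reject below 0.07 m and contact force between the fingers and reject below 0.2 N and linear speed of reject below 0.05 m/s), for 0.2 s.
2. the keeper bar is past the pawl and the pawl has sprung up behind it (value of joint keeper between -0.108 and 0.108 rad and value of joint pawl below 0.0025 m), for 0.2 s.
At the end, for the whole second after the job is handed in: Keeper bar home: within 0.108 rad of square, the pawl sprung up behind it (pressed under 2.5 mm). Reject at rest inside the crate, origin under 70 mm above the bench. Both good blanks in their slots, under 20 mm from where they started (all of step 2 and x of reject in the frame of crate between -0.125 and 0.125 m and y of reject in the frame of crate between -0.09 and 0.09 m and height (world z) of reject below 0.07 m and linear speed of reject below 0.05 m/s and distance of each of blank_a, blank_b from where it was at the start of the episode below 0.02 m); the robot touches nothing.
It fails at once if the keeper bar is pushed with more than 30 N (contact force between any of the fingers, the arm and keeper above 30 N).
It fails at once if a good blank is taken out of its slot (moved over 40 mm) (distance of any of blank_a, blank_b from where it was at the start of the episode above 0.04 m).
It fails at once if the spray can, wrench or angle iron is moved over 30 mm or the can tipped (distance of any of spray, wrench, angle from where it was at the start of the episode above 0.03 m or angle between spray's own z axis and vertical above 0.4 rad).
It also fails if it takes over 64 s, if anything falls off the work surface, if the arm or the gripper's body presses on something with over 40 N, if the wrist force passes 120 N, or if a joint passes its speed limit or range.

## Working session

There is one attempt and no reset: what is moved stays moved. The work goes in short steps, Python scripts to look and compute and a shell command to move; the robot and the scene stay as the last step left them, time stands still between calls to the robot, and variables do not carry over. Pictures are saved under pics/ and viewed, and the job is handed in when it is done.

```bash
mkdir -p pics
cat > h.py <<'E'
import numpy as np, cv2
from plant import bot
def pt(cam,u,v,z=None,depth=None):
    m=bot.camera_model(cam);R=np.array(m['rotation']).reshape(3,3);p=np.array(m['position'])
    d=R@np.array([(u-m['cx'])/m['fx'],(v-m['cy'])/m['fy'],1.])
    if depth is not None: return p+d*depth
    return p+d*(z-p[2])/d[2]
def snap(cam,name):
    im,d=bot.capture(cam); cv2.imwrite('pics/'+name+'.png',im[:,:,::-1]); np.save('/tmp/'+name+'.npy',d); return im,d
E
python3 - <<'E'
from h import *
o=bot.get_obs();print(o)
snap('top','top0');
for l in ['reject','keeper_hinge','keeper_end','crate','rack','blank_a','pawl','spray','wrench','angle']:
    print(l,[(r['point'],round(r['conf'],2)) for r in bot.spot_point('top',l)[:4]])
snap('side','side0')
print(bot.camera_model('top'),bot.camera_model('side'))
E
```

```text
{'time': 0.0, 'joint_positions': array([ 9.58962645e-01,  3.42708945e-01,  1.52498139e+00, -7.75773173e-06,
        1.27537797e+00, -1.45981433e-01]), 'dq': array([-0.00017095,  0.00045734,  0.00277227,  0.00218193,  0.00179174,
        0.00029267]), 'tau': array([ 4.00358276e-04, -4.31237805e+01, -2.44218779e+01,  7.20829703e-02,
        5.61530620e-02, -1.64048947e-04]), 'tool_pos': array([235.57197704, 468.75047326, 226.06453624]), 'tcp_rot': array([-1.71175066,  1.56932065, -2.17760065]), 'contact_force': array([-0.58018786,  0.37354684,  0.57291871]), 'moment': array([-0.02055309, -0.02645436, -0.03115722]), 'grip_width': 92.04294968700151}
reject [([302.5, 110.0], 0.88), ([379.2, 295.7], 0.77), ([314.5, 210.5], 0.65), ([212.0, 291.2], 0.63)]
keeper_hinge [([315.1, 237.0], 0.59)]
keeper_end [([403.7, 229.2], 0.58)]
crate [([194.2, 193.4], 0.77), ([453.6, 192.7], 0.19)]
rack [([317.0, 194.4], 0.8)]
blank_a [([312.6, 193.0], 0.78), ([314.5, 172.5], 0.61), ([450.3, 194.6], 0.27)]Traceback (most recent call last):
  File "<stdin>", line 5, in <module>
ValueError: it knows: angle, blank, crate, crate_in, keeper_end, keeper_hinge, rack, reject, spray, wrench
```

Run:
```python
from h import *
snap('side','side0')
print(bot.camera_model('top'),bot.camera_model('side'))
im=cv2.imread('pics/top0.png'); cv2.imwrite('pics/top0z.png',cv2.resize(im[60:340,160:500],None,fx=2.3,fy=2.1,interpolation=cv2.INTER_CUBIC)[:600,:800])
```

```text
{'fx': 450.40285121069644, 'fy': 450.40285121069644, 'cx': 321.4357327595644, 'cy': 202.10092982498355, 'position': array([ 372.54808814,  -91.68276412, 1281.34742683]), 'rotation': array([-3.0190791 ,  0.00834701, -1.58862016])} {'fx': 396.91718949013705, 'fy': 396.91718949013705, 'cx': 316.51234912242427, 'cy': 193.3742224430982, 'position': array([453.03505118, 735.64067011, 547.08955225]), 'rotation': array([-2.08290682, -0.01353178, -3.03861947])}
```

View pics/top0.png

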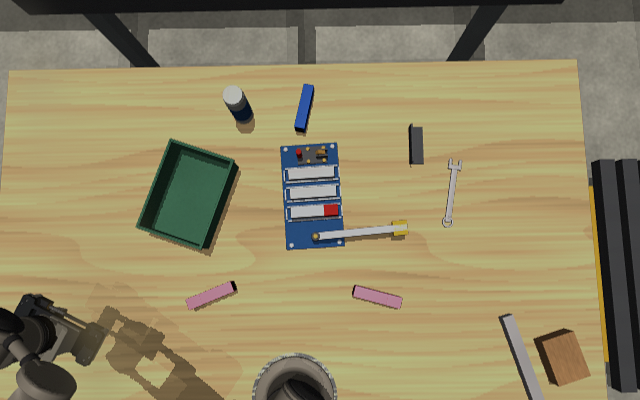

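View pics/top0z.png

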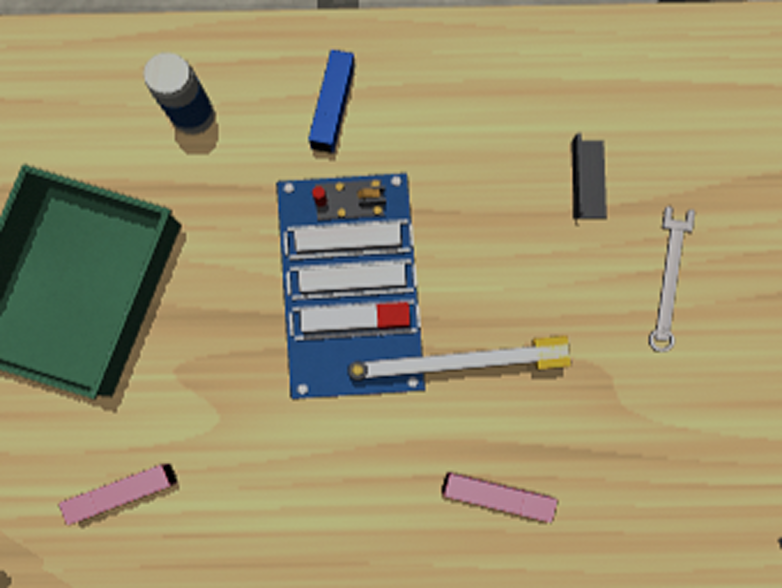

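View pics/side0.png

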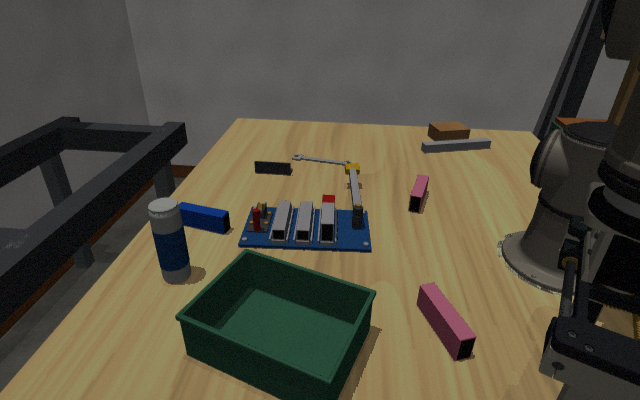

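The top view shows the reject (red end) in the slot nearest the hinge at about (315,211), and the keeper open toward the image right from (315,237) to (407,228). The crate is at (190,193), the red stop post at (299,154) and the pawl at (322,153). Next I measure these.

```bash
cat >> h.py <<'E'
from scipy.spatial.transform import Rotation as Ro
def pt(cam,u,v,z=None,depth=None):
    m=bot.camera_model(cam);R=Ro.from_euler('xyz',m['rotation']).as_matrix();p=np.array(m['position'])
    d=R@np.array([(u-m['cx'])/m['fx'],(v-m['cy'])/m['fy'],1.])
    if depth is not None: return p+d*depth
    return p+d*(z-p[2])/d[2]
def cloud(cam,d):
    m=bot.camera_model(cam);R=Ro.from_euler('xyz',m['rotation']).as_matrix();p=np.array(m['position'])
    v,u=np.mgrid[0:400,0:640]
    c=np.stack([(u-m['cx'])/m['fx'],(v-m['cy'])/m['fy'],np.ones_like(u)],-1)*d[...,None]
    return c@R.T+p
E
python3 - <<'E'
from h import *
np.set_printoptions(suppress=True,precision=1)
im=cv2.imread('pics/top0.png')[:,:,::-1]; d=np.load('/tmp/top0.npy'); C=cloud('top',d)
print('table z',np.median(C[260:280,260:350,2]))
def rep(n,mask):
    P=C[mask]; uv=np.argwhere(mask)[:,::-1].astype(np.float32)
    r=cv2.minAreaRect(P[:,:2].astype(np.float32)); print(n,len(P),'mean',P.mean(0),'rect c',np.array(r[0]),'size',np.array(r[1]),'ang',r[2],'z',np.percentile(P[:,2],[5,50,95]))
v,u=np.mgrid[0:400,0:640]
box=lambda a,b,c,e:(u>=a)&(u<b)&(v>=c)&(v<e)
z=C[...,2]; hsv=cv2.cvtColor(im,cv2.COLOR_RGB2HSV); H,S,V=hsv[...,0],hsv[...,1],hsv[...,2]
rep('reject',box(280,348,200,224)&(z>52))
rep('b1',box(280,348,180,202)&(z>33)&(z<50))
rep('b2',box(280,348,160,183)&(z>33)&(z<50))
rep('keeper',box(325,420,215,246)&(z>52))
rep('head',box(380,420,215,246)&(S>150)&(z>52)&(H<32))
rep('boss',box(305,325,228,246)&(z>60))
rep('rack',box(270,355,130,260)&(H>100)&(H<125)&(S>150)&(z<20)&(z>-3))
rep('stop',box(290,305,145,162)&(z>50))
rep('crate rim',box(120,250,120,260)&(z>82)&(z<100))
rep('crate all',box(130,245,132,255)&(z>-5)&(H>60)&(H<90)&(S>60))
for n,a in [('hinge',(315.1,237)),('end',(403.7,229.2))]: print(n,pt('top',*a,z=55))
for a in [(287,246),(340,243)]: print(pt('top',*a,z=10))
E
```

```text
table z -0.8295775039265436
reject 537 mean [499.2 -63.4  63.7] rect c [443.1 -66.4] size [144.  131.4] ang 3.5712316036224365 z [54.9 59.1 63.5]
b1 498 mean [554.2 -60.5  38.8] rect c [554.6 -60.1] size [ 30.9 131.1] ang 2.9315991401672363 z [34.7 38.8 42.6]
b2 498 mean [609.1 -55.7  38.9] rect c [609.4 -56. ] size [ 30.9 130.3] ang 2.9857494831085205 z [35.  38.9 42.6]
keeper 755 mean [ 441.9 -213.1   84. ] rect c [ 429.5 -203.3] size [222.4 115.3] ang 89.61573791503906 z [58.6 63.4 67.6]
head 113 mean [ 448.  -294.    63.6] rect c [ 449.6 -294.4] size [40.1 38.5] ang 2.9125568866729736 z [59.5 63.7 67.4]
boss 103 mean [429.9 -73.1  78.5] rect c [406.8 -72.9] size [69.6 35.6] ang 1.6817188262939453 z [61.3 66.3 73.6]
rack 2290 mean [522.7 -49.4   9.1] rect c [550.5 -55.6] size [297.1 162.6] ang 2.9109904766082764 z [ 4.9  9.  13.4]
stop 34 mean [662.7 -22.7  64.9] rect c [663.3 -23. ] size [13.9 15. ] ang 85.57271575927734 z [56.4 66.5 70.1]
crate rim 1099 mean [548.7 283.5  88.8] rect c [550.4 281.4] size [190.1 258. ] ang 70.39847564697266 z [84.1 88.9 92.8]
crate all 6964 mean [557.  290.3  29.8] rect c [498.2 132.2] size [506.3 255.1] ang 70.22537231445312 z [-0.6  5.1 90. ]
hinge [428.5 -65.2  55. ]
end [ 445.3 -306.5   55. ]
[406.7  15.2  10. ]
[ 412.4 -134.    10. ]
```

```bash
cat >> h.py <<'E'
def plan(target,jaw=None,rowmax=4.0):
    """print tool-frame shift (cm) and turn about tool x to bring the jaw axis along world angle jaw (deg)"""
    o=bot.get_obs(); R=Ro.from_euler('xyz',o['tcp_rot']).as_matrix(); p=np.array(o['tool_pos'])
    s=R.T@(np.array(target,float)-p)/10; a=0
    ja=np.degrees(np.arctan2(R[1,1],R[0,1]))
    if jaw is not None:
        a=(jaw-ja+90)%180-90; a=-np.radians(a)   # tool x down -> world ccw turn = negative
    print('t',round(o['time'],2),'pos',p.round(1),'jaw deg',round(ja,1),'xaxis',R[:,0].round(3),'q6',round(o['joint_positions'][5],2),'F',np.round(o['contact_force'],1),'w',round(o['grip_width'],1))
    print('shift cm (tool axes now)',s.round(2),'norm',round(np.linalg.norm(s),2),'turn',round(a,3))
E
python3 - <<'E'
from h import *
np.set_printoptions(suppress=True,precision=1)
d=np.load('/tmp/top0.npy'); C=cloud('top',d); v,u=np.mgrid[0:400,0:640]; z=C[...,2]
m=(u>280)&(u<348)&(v>200)&(v<224)&(z>52)&(z<68)&(C[...,0]>475)&(C[...,0]<525)
P=C[m]; r=cv2.minAreaRect(P[:,:2].astype(np.float32)); print(len(P),np.median(P,0),P.mean(0),r)
plan([500,-61,150],2.9)
E
```

```text
535 [499.6 -63.4  59.1] [499.6 -63.3  59.1] ((499.8938903808594, -62.95637512207031), (30.72702980041504, 131.47271728515625), 2.834665060043335)
t 0.4 pos [235.7 469.1 226.7] jaw deg 63.3 xaxis [-0. -0. -1.] q6 -0.15 F [-0.3 -0.4 -0.3] w 91.6
shift cm (tool axes now) [  7.7 -35.5  47.4] norm 59.72 turn 1.054
```

```bash
python3 -m handwheel '[[[0,-2.37,3.16,0],[0,-2.37,3.16,0],[0,-2.37,3.16,0],[0,-2.37,3.16,0],[0,-2.37,3.16,0],[0,-2.37,3.16,0],[0,-2.37,3.16,0],[0,-2.37,3.16,0]]]' 0.6
python3 -m handwheel '[[[0,-2.37,3.16,0],[0,-2.37,3.16,0],[0,-2.37,3.16,0],[0,-2.37,3.16,0],[0,-2.37,3.16,0],[0,-2.37,3.16,0],[0,-2.37,3.16,0],[0,0,0,0]]]'
python3 -c "
from h import *
plan([500,-63,150],2.9)"
```

```text
time: 1.07
tool_pos: [377.0, 184.4, 227.0]
tcp_rot: [0.827, 1.57, 0.361]
contact_force: [1.5, 0.8, 0.1]
grip_width: 55.2
time: 1.73
tool_pos: [502.1, -67.3, 226.4]
tcp_rot: [-0.435, 1.568, -0.906]
contact_force: [-0.8, 0.7, 0.8]
grip_width: 54.7
t 1.73 pos [502.1 -67.3 226.4] jaw deg 63.0 xaxis [ 0.002 -0.003 -1.   ] q6 -1.38 F [-0.8  0.7  0.8] w 54.7
shift cm (tool axes now) [ 7.64  0.3  -0.41] norm 7.66 turn 1.049
```

```bash
python3 -m handwheel '[[[0,0.3,-0.41,0],[0,0,0,0.12],[0,0,0,0.12],[0,0,0,0.12],[0,0,0,0.12],[0,0,0,0.12],[0,0,0,0.12],[0,0,0,0.12]]]'
python3 -m handwheel '[[[0,0,0,0.12],[2,0,0,0.09],[2,0,0,0],[2,0,0,0],[0,0,0,0]]]'
python3 - <<'E'
from h import *
plan([500,-63,44],2.9)
snap('wrist','w1')
E
```

```text
time: 2.4
tool_pos: [496.4, -54.9, 226.9]
tcp_rot: [-2.943, 1.57, 2.03]
contact_force: [-0.5, 0.4, -0.1]
grip_width: 55.3
time: 2.82
tool_pos: [494.4, -54.5, 163.7]
tcp_rot: [-1.957, 1.564, 2.812]
contact_force: [-0.9, -0.7, -0.7]
grip_width: 55.1
t 2.82 pos [494.4 -54.5 163.7] jaw deg 3.2 xaxis [-0.007  0.002 -1.   ] q6 -0.32 F [-0.9 -0.7 -0.7] w 55.1
shift cm (tool axes now) [11.96  0.59  0.91] norm 12.01 turn 0.006
```

View pics/w1.png

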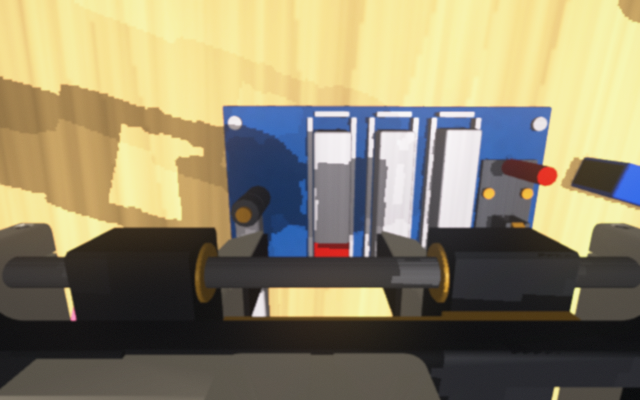

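The wrist view shows the reject between the fingers (columns 312–355, its red end at row 250), with the hinge nut at (243,213). I move to its centre.

```bash
python3 -m handwheel '[[[0,0.59,0.91,0],[2,0,0,0],[2,0,0,0],[2,0,0,0],[2,0,0,0],[0,0,0,0],[0,0,0,0]]]'
python3 - <<'E'
from h import *
plan([500,-63,44],2.9)
E
```

```text
time: 3.45
tool_pos: [504.3, -65.8, 87.5]
tcp_rot: [1.496, 1.57, -0.02]
contact_force: [-0.3, -0.4, 0.2]
grip_width: 55.0
t 3.45 pos [504.3 -65.8  87.5] jaw deg 3.2 xaxis [ 0. -0. -1.] q6 -0.34 F [-0.3 -0.4  0.2] w 55.0
shift cm (tool axes now) [ 4.35 -0.42 -0.31] norm 4.38 turn 0.005
```

```bash
python3 -m handwheel '[[[0,-0.42,-0.3,0],[1.5,0,0,0],[1.5,0,0,0],[1.35,0,0,0],[0,0,0,0],[0,0,0,0]]]'
python3 - <<'E'
from h import *
plan([500,-63,44],2.9)
snap('side','s1')
im=cv2.imread('pics/s1.png'); cv2.imwrite('pics/s1z.png',cv2.resize(im[130:280,220:420],None,fx=4,fy=4))
E
```

```text
time: 3.95
tool_pos: [499.8, -62.9, 44.3]
tcp_rot: [1.331, 1.57, -0.185]
contact_force: [0.2, 0.6, 0.2]
grip_width: 54.9
t 3.95 pos [499.8 -62.9  44.3] jaw deg 3.2 xaxis [ 0.001 -0.    -1.   ] q6 -0.33 F [0.2 0.6 0.2] w 54.9
shift cm (tool axes now) [0.03 0.02 0.01] norm 0.04 turn 0.005
```

View pics/s1z.png

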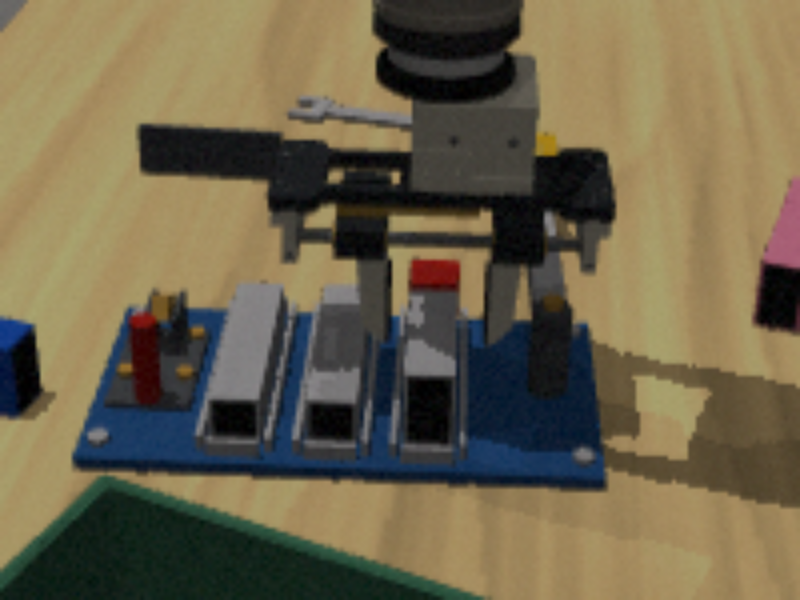

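The zoomed side view shows the fingers straddling the reject (its red end at about (435,272)), clear of the neighbouring blank and the boss. I close and lift.

```bash
python3 -m handwheel '[[[0,0,0,0],[0,0,0,0],[0,0,0,0],[0,0,0,0],[0,0,0,0]]]' 0
python3 -m handwheel '[[[-0.5,0,0,0],[-1,0,0,0],[-1.5,0,0,0],[-2,0,0,0],[-2.5,0,0,0],[-2.5,0,0,0],[-1,0,0,0],[0,0,0,0]]]'
python3 - <<'E'
from h import *
plan([550,281,155],-19.6)
snap('side','s2')
E
```

```text
time: 4.42
tool_pos: [500.3, -63.1, 43.8]
tcp_rot: [1.317, 1.568, -0.199]
contact_force: [2.1, -0.6, 2.5]
grip_width: 30.0
time: 5.08
tool_pos: [500.3, -63.2, 156.2]
tcp_rot: [1.238, 1.566, -0.278]
contact_force: [0.5, -0.7, -3.1]
grip_width: 30.1
t 5.08 pos [500.3 -63.2 156.2] jaw deg 3.2 xaxis [ 0.004 -0.001 -1.   ] q6 -0.33 F [ 0.5 -0.7 -3.1] w 30.1
shift cm (tool axes now) [  0.1    6.85 -34.09] norm 34.77 turn 0.397
```

View pics/s2.png

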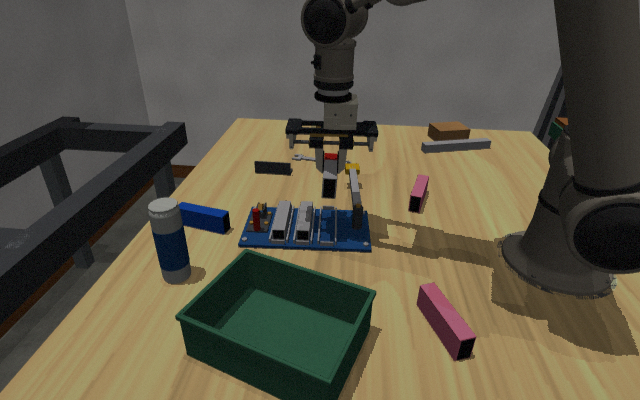

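The side view shows the reject held above the rack at (330,185), and both blanks still in their slots. I move to the crate.

```bash
python3 -m handwheel '[[[0,0.57,-2.84,0],[0,0.57,-2.84,0],[0,0.57,-2.84,0],[0,0.57,-2.84,0],[0,0.57,-2.84,0],[0,0.57,-2.84,0],[0,0.57,-2.84,0],[0,0.57,-2.84,0]]]'
python3 -m handwheel '[[[0,0.57,-2.84,0],[0,0.57,-2.84,0],[0,0.57,-2.84,0],[0,0.57,-2.84,0],[0,0,0,0.1],[0,0,0,0.1],[0,0,0,0.1],[0,0,0,0.1]]]'
python3 -m handwheel '[[[0,0,0,0]]]'
python3 - <<'E'
from h import *
plan([550,281,60],-19.6)
snap('side','s3')
snap('top','t3')
E
```

```text
time: 5.8
tool_pos: [531.1, 167.7, 151.5]
tcp_rot: [-1.452, 1.567, -2.968]
contact_force: [0.9, -0.7, -3.8]
grip_width: 30.1
time: 6.47
tool_pos: [547.6, 281.0, 151.0]
tcp_rot: [-0.856, 1.566, -2.776]
contact_force: [-0.2, -0.4, -3.2]
grip_width: 29.9
time: 6.55
tool_pos: [547.7, 280.8, 151.2]
tcp_rot: [-0.864, 1.567, -2.783]
contact_force: [0.4, -0.4, -2.9]
grip_width: 30.2
t 6.55 pos [547.7 280.8 151.2] jaw deg -20.0 xaxis [-0.004 -0.001 -1.   ] q6 0.7 F [ 0.4 -0.4 -2.9] w 30.2
shift cm (tool axes now) [ 9.12  0.24 -0.12] norm 9.13 turn -0.006
```

View pics/s3.png

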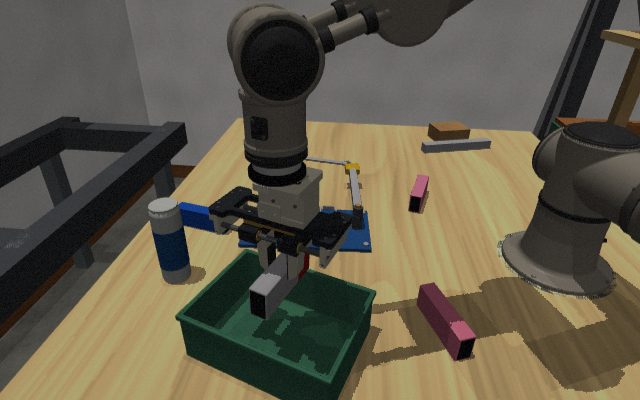

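View pics/t3.png

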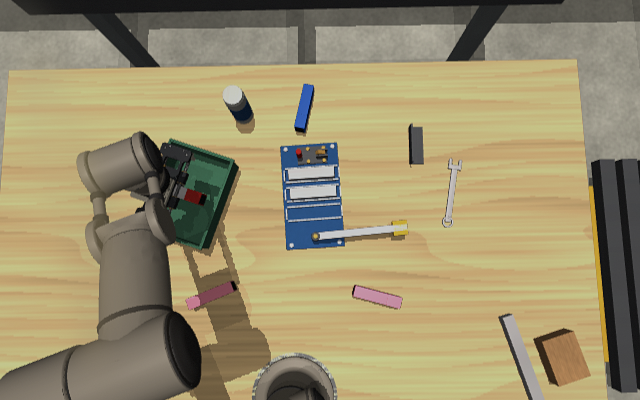

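The side and top views show the reject held over the middle of the crate (red end at (193,197) in the top view), clear of the rim. I lower it and release.

```bash
python3 -m handwheel '[[[2,0,0,0],[2.5,0,0,0],[2.5,0,0,0],[2,0,0,0],[1.2,0,0,0],[0.2,0,0,0],[0,0,0,0]]]'
python3 -m handwheel '[[[0,0,0,0],[0,0,0,0],[0,0,0,0],[0,0,0,0],[0,0,0,0]]]' 0.75
python3 -m handwheel '[[[-2,0,0,0],[-3,0,0,0],[-4,0,0,0],[-4,0,0,0],[-3,0,0,0],[0,0,0,0]]]'
python3 - <<'E'
from h import *
plan([535,-150,200],0)
snap('side','s4')
E
```

```text
time: 7.23
tool_pos: [548.6, 281.0, 48.6]
tcp_rot: [-0.904, 1.569, -2.819]
contact_force: [-0.0, 0.0, -2.7]
grip_width: 29.7
time: 7.65
tool_pos: [549.4, 281.4, 50.3]
tcp_rot: [2.306, 1.569, 0.39]
contact_force: [0.0, -0.7, 0.5]
grip_width: 58.5
time: 8.15
tool_pos: [551.9, 282.3, 217.5]
tcp_rot: [2.273, 1.557, 0.357]
contact_force: [0.7, 0.6, 1.1]
grip_width: 68.6
t 8.15 pos [551.9 282.3 217.5] jaw deg -19.8 xaxis [ 0.013  0.005 -1.   ] q6 0.69 F [0.7 0.6 1.1] w 68.6
shift cm (tool axes now) [ 1.52 13.01 41.27] norm 43.3 turn -0.345
```

View pics/s4.png

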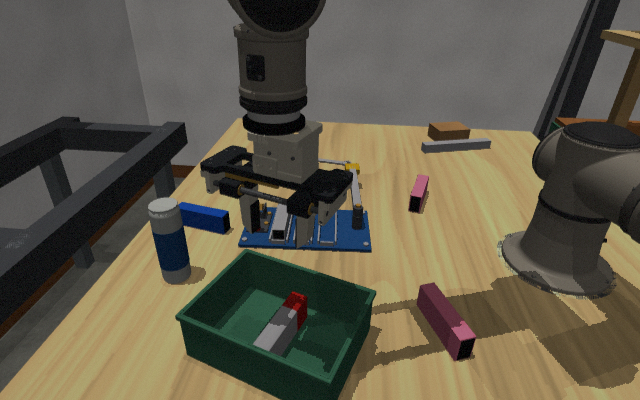

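The side view shows the reject lying in the crate (white end (275,335), red end (297,305)), released. Next I shut the gripper and go to the outer side of the keeper.

```bash
python3 -c "
from h import *
plan([401,-250,217],-85.4)"
```

```text
t 8.2 pos [550.7 281.9 213.8] jaw deg -19.8 xaxis [ 0.008  0.003 -1.   ] q6 0.69 F [ 0.   0.5 -0.7] w 68.6
shift cm (tool axes now) [-0.61  3.9  55.11] norm 55.25 turn 1.146
```

```bash
python3 -m handwheel '[[[0,0.26,3.67,0],[0,0.26,3.67,0],[0,0.26,3.67,0],[0,0.26,3.67,0],[0,0.26,3.67,0],[0,0.26,3.67,0],[0,0.26,3.67,0],[0,0.26,3.67,0]]]' 0
python3 -m handwheel '[[[0,0.26,3.67,0],[0,0.26,3.67,0],[0,0.26,3.67,0],[0,0.26,3.67,0],[0,0.26,3.67,0],[0,0.26,3.67,0],[0,0.26,3.67,0],[0,0,0,0]]]'
python3 -m handwheel '[[[0,0,0,0.12],[0,0,0,0.12],[0,0,0,0.12],[0,0,0,0.12],[0,0,0,0.12],[0,0,0,0.12],[0,0,0,0.12],[0,0,0,0.12]]]'
python3 -m handwheel '[[[0,0,0,0.1],[0,0,0,0.08],[0,0,0,0],[0,0,0,0]]]'
python3 - <<'E'
from h import *
plan([401,-250,50],-85.4)
im,d=snap('top','t5')
print([ (l,[(r['point'],r['conf']) for r in bot.spot_point('top',l)[:3]]) for l in ['keeper_hinge','keeper_end']])
E
```

```text
time: 8.87
tool_pos: [467.6, -3.5, 208.1]
tcp_rot: [-1.41, 1.569, 2.958]
contact_force: [0.6, -0.9, 0.5]
grip_width: 19.9
time: 9.53
tool_pos: [397.4, -255.1, 208.1]
tcp_rot: [-0.541, 1.569, -2.462]
contact_force: [0.4, -0.8, -0.2]
grip_width: 0.0
time: 10.2
tool_pos: [399.0, -249.2, 208.1]
tcp_rot: [-1.067, 1.569, 2.335]
contact_force: [-0.5, 0.3, 0.8]
grip_width: 0.3
time: 10.53
tool_pos: [399.1, -249.5, 208.4]
tcp_rot: [-0.901, 1.569, 2.329]
contact_force: [0.4, -0.4, 0.2]
grip_width: 0.6
t 10.53 pos [ 399.1 -249.5  208.4] jaw deg -84.9 xaxis [-0.001  0.001 -1.   ] q6 0.76 F [ 0.4 -0.4  0.2] w 0.6
shift cm (tool axes now) [15.84  0.09 -0.2 ] norm 15.84 turn 0.008
[('keeper_hinge', [([314.0, 236.2], 0.86)]), ('keeper_end', [([307.2, 195.3], 0.35)])]
```

View pics/t5.png

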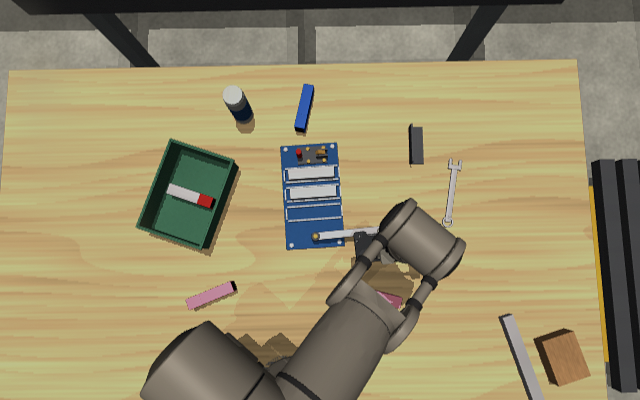

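The top view shows the reject inside the crate (white (182,190), red (206,200)). The gripper is beside the bar at about (365,245), and the pink look-alike is partly hidden near (395,298). I check its position before descending.

```bash
python3 - <<'E'
from h import *
for p in [(353,287),(402,297),(400,307),(351,297)]: print(pt('top',*p,z=40).round(0))
E
python3 -m handwheel '[[[3,0,0,0],[3.5,0,0,0],[3.5,0,0,0],[3,0,0,0],[2,0,0,0],[0.8,0,0,0],[0,0,0,0],[0,0,0,0]]]'
python3 - <<'E'
from h import *
plan([425.8,-248,50],-85.4)
snap('side','s5'); snap('wrist','w5')
im=cv2.imread('pics/s5.png'); cv2.imwrite('pics/s5z.png',cv2.resize(im[100:250,270:470],None,fx=4,fy=4))
E
```

```text
[ 292. -166.   40.]
[ 263. -297.   40.]
[ 237. -291.   40.]
[ 265. -159.   40.]
time: 11.35
tool_pos: [399.8, -250.4, 51.7]
tcp_rot: [2.534, 1.57, -0.521]
contact_force: [0.4, -0.1, 0.8]
grip_width: 0.4
t 11.35 pos [ 399.8 -250.4   51.7] jaw deg -85.1 xaxis [ 0. -0. -1.] q6 0.76 F [ 0.4 -0.1  0.8] w 0.4
shift cm (tool axes now) [ 0.17 -0.01 -2.61] norm 2.62 turn 0.006
```

View pics/s5z.png

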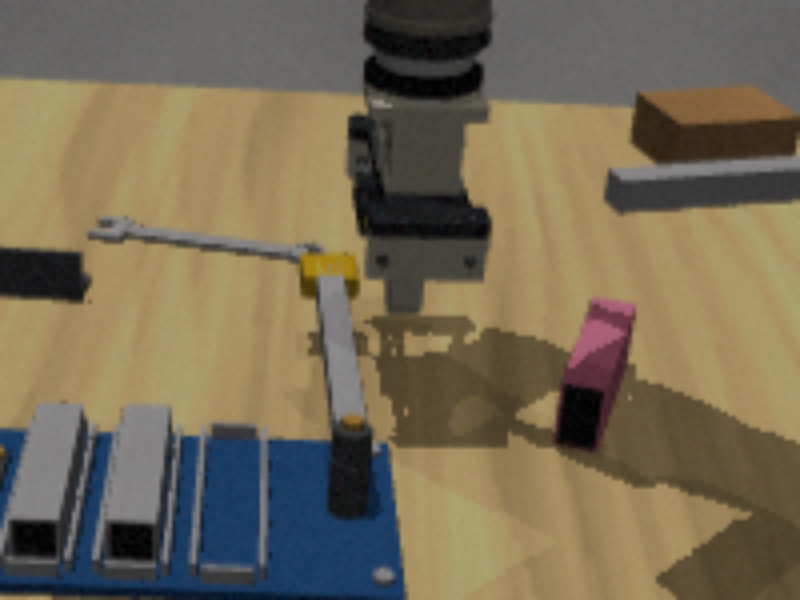

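View pics/w5.png

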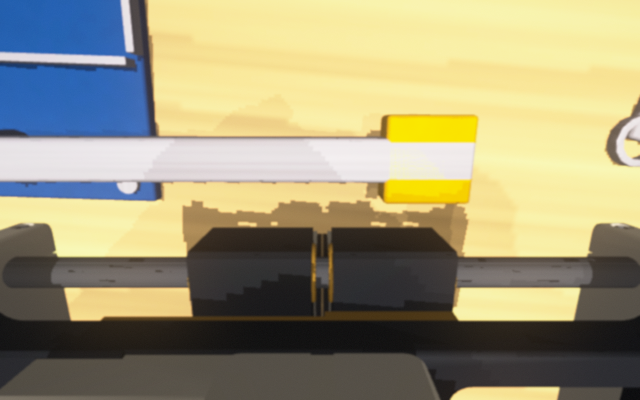

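The views show the shut fingers beside the bar, about 28 mm inboard of the yellow head (columns 385–477 in the wrist view), with nothing in the way. I approach slowly.

```bash
python3 -m handwheel '[[[0.2,0,-0.4,0],[0,0,-0.5,0],[0,0,-0.5,0],[0,0,-0.3,0],[0,0,-0.2,0],[0,0,-0.15,0],[0,0,-0.1,0],[0,0,0,0]]]'
python3 -m handwheel '[[[0,0,-0.1,0],[0,0,-0.1,0],[0,0,-0.1,0],[0,0,-0.1,0]]]'
python3 -m handwheel '[[[0,0,-0.1,0],[0,0,-0.1,0],[0,0,-0.1,0],[0,0,-0.1,0]]]'
python3 - <<'E'
from h import *
plan([425.8,-248,50],-85.4)
snap('wrist','w6')
E
```

```text
time: 12.12
tool_pos: [421.0, -248.2, 49.2]
tcp_rot: [-1.731, 1.571, 1.497]
contact_force: [-0.6, 0.1, 0.4]
grip_width: 0.4
time: 12.45
tool_pos: [424.9, -247.9, 49.2]
tcp_rot: [-1.46, 1.571, 1.767]
contact_force: [0.3, 0.4, 0.8]
grip_width: 0.4
time: 12.78
tool_pos: [428.8, -247.6, 49.2]
tcp_rot: [-0.234, 1.571, 2.994]
contact_force: [-1.0, -0.7, -0.5]
grip_width: 0.6
t 12.78 pos [ 428.8 -247.6   49.2] jaw deg -85.1 xaxis [-0.  0. -1.] q6 0.81 F [-1.  -0.7 -0.5] w 0.6
shift cm (tool axes now) [-0.08  0.01  0.3 ] norm 0.31 turn 0.006
```

View pics/w6.png

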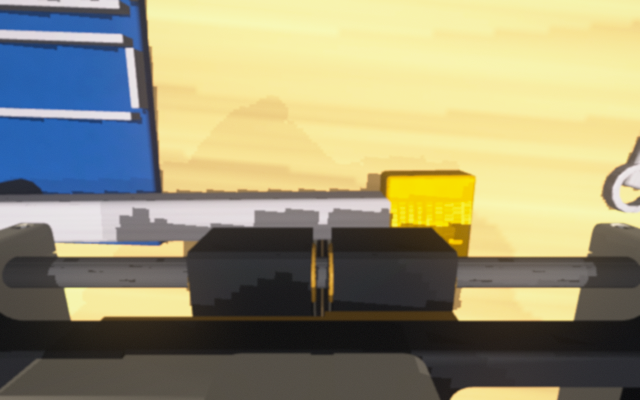

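```bash
python3 -m handwheel '[[[0,0.01,-0.1,-0.005],[0,0.01,-0.1,-0.005],[0,0.01,-0.1,-0.005],[0,0.01,-0.1,-0.005],[0,0.027,-0.278,-0.015],[0,0.027,-0.278,-0.015],[0,0.027,-0.278,-0.015],[0,0.027,-0.278,-0.015]]]'
python3 -m handwheel '[[[0,0.05,-0.4,-0.022],[0,0.05,-0.556,-0.03],[0,0.05,-0.556,-0.03],[0,0.05,-0.556,-0.03],[0,0.05,-0.556,-0.03],[0,0.05,-0.556,-0.03],[0,0.05,-0.4,-0.022],[0,0.02,-0.2,-0.01]]]'
python3 - <<'E'
from h import *
plan([425.8,-248,49],-85.4)
snap('wrist','w7')
E
```

```text
time: 13.5
tool_pos: [444.3, -247.1, 49.2]
tcp_rot: [-1.595, 1.571, 1.714]
contact_force: [-1.3, 0.1, -0.0]
grip_width: 0.5
time: 14.17
tool_pos: [482.2, -241.2, 49.2]
tcp_rot: [2.423, 1.57, -0.346]
contact_force: [-1.3, -0.1, -0.3]
grip_width: 0.5
t 14.17 pos [ 482.2 -241.2   49.2] jaw deg -68.7 xaxis [ 0. -0. -1.] q6 0.59 F [-1.3 -0.1 -0.3] w 0.5
shift cm (tool axes now) [ 0.02 -1.42  5.5 ] norm 5.68 turn 0.292
```

View pics/w7.png

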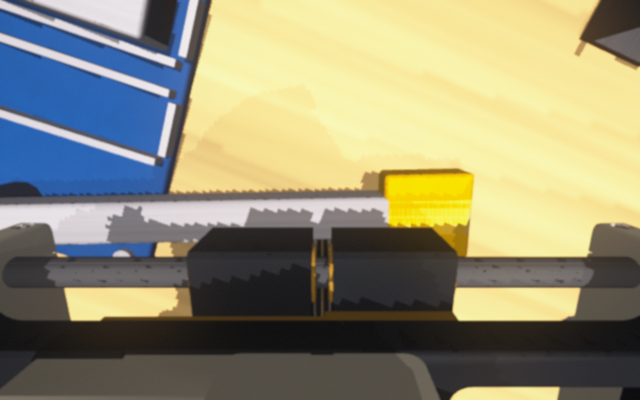

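The wrist view shows the bar carried parallel to the jaws, with about 1.3 N of contact. I continue the arc.

```bash
A='' ; python3 -m handwheel '[[[0,0.05,-0.4,-0.022],[0,0.05,-0.556,-0.03],[0,0.05,-0.556,-0.03],[0,0.05,-0.556,-0.03],[0,0.05,-0.556,-0.03],[0,0.05,-0.556,-0.03],[0,0.05,-0.556,-0.03],[0,0.05,-0.556,-0.03]]]'
python3 -m handwheel '[[[0,0.05,-0.556,-0.03],[0,0.05,-0.556,-0.03],[0,0.05,-0.556,-0.03],[0,0.05,-0.556,-0.03],[0,0.05,-0.556,-0.03],[0,0.05,-0.556,-0.03],[0,0.05,-0.4,-0.022],[0,0.02,-0.2,-0.01]]]'
python3 - <<'E'
from h import *
plan([425.8,-248,49],-85.4)
snap('wrist','w8')
E
```

```text
time: 14.88
tool_pos: [521.9, -225.1, 49.2]
tcp_rot: [-1.84, 1.571, 1.907]
contact_force: [-2.1, -1.1, 0.6]
grip_width: 0.4
time: 15.55
tool_pos: [554.6, -202.7, 49.2]
tcp_rot: [2.36, 1.57, 0.035]
contact_force: [-0.7, -0.9, 0.4]
grip_width: -0.0
t 15.55 pos [ 554.6 -202.7   49.2] jaw deg -43.2 xaxis [ 0.  0. -1.] q6 0.27 F [-0.7 -0.9  0.4] w -0.0
shift cm (tool axes now) [ 0.02 -6.28 12.12] norm 13.65 turn 0.736
```

View pics/w8.png

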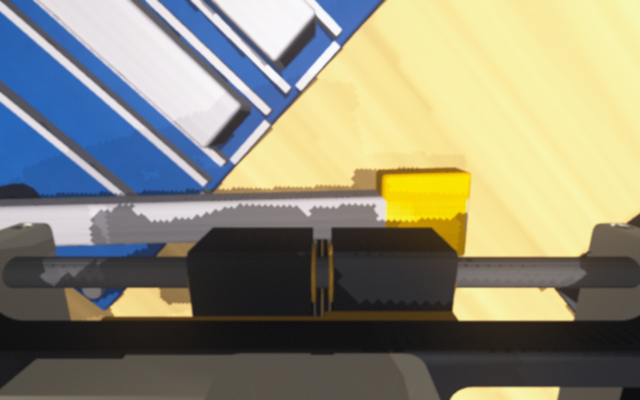

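The bar is at about 46° and the fingers clear the blanks. I continue.

```bash
python3 -m handwheel '[[[0,0.05,-0.4,-0.022],[0,0.05,-0.556,-0.03],[0,0.05,-0.556,-0.03],[0,0.05,-0.556,-0.03],[0,0.05,-0.556,-0.03],[0,0.05,-0.556,-0.03],[0,0.05,-0.556,-0.03],[0,0.05,-0.556,-0.03]]]'
python3 -m handwheel '[[[0,0.05,-0.4,-0.022],[0,0.05,-0.4,-0.022],[0,0.04,-0.37,-0.02],[0,0.02,-0.278,-0.015],[0,0.02,-0.278,-0.015],[0,0.02,-0.185,-0.01],[0,0.02,-0.185,-0.01]]]'
python3 - <<'E'
from h import *
plan([425.8,-248,49],-85.4)
snap('wrist','w9'); snap('side','s9')
im=cv2.imread('pics/s9.png'); cv2.imwrite('pics/s9z.png',cv2.resize(im[130:280,210:410],None,fx=4,fy=4))
E
```

```text
time: 16.27
tool_pos: [583.6, -171.1, 49.2]
tcp_rot: [-3.017, 1.571, 1.174]
contact_force: [-1.3, -0.5, -0.8]
grip_width: 1.0
time: 16.85
tool_pos: [594.9, -153.9, 49.2]
tcp_rot: [-2.945, 1.571, 1.357]
contact_force: [-0.9, -0.4, 0.2]
grip_width: 0.2
t 16.85 pos [ 594.9 -153.9   49.2] jaw deg -23.5 xaxis [ 0.  0. -1.] q6 0.03 F [-0.9 -0.4  0.2] w 0.2
shift cm (tool axes now) [  0.02 -11.75  15.37] norm 19.35 turn 1.08
```

View pics/w9.png

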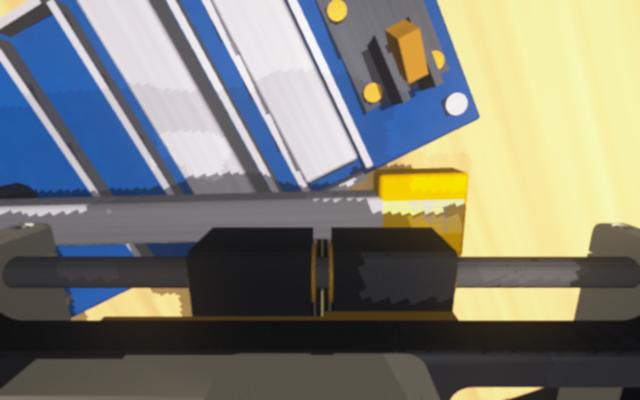

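View pics/s9z.png

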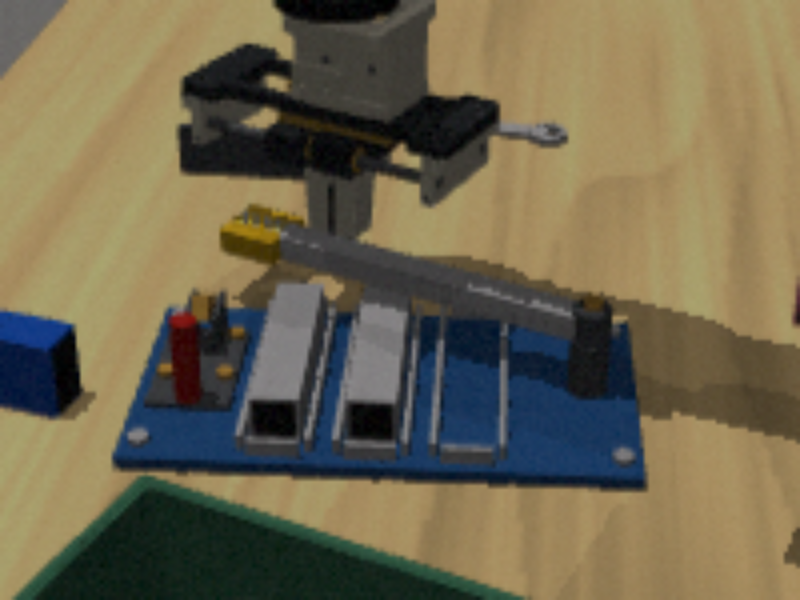

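The side view shows the bar at about 26°, with its head at (250,235) short of the pawl (205,305), and both blanks seated. I slow down now.

```bash
python3 -m handwheel '[[[0,0.019,-0.185,-0.01],[0,0.019,-0.185,-0.01],[0,0.019,-0.185,-0.01],[0,0.019,-0.185,-0.01],[0,0.019,-0.185,-0.01],[0,0.019,-0.185,-0.01],[0,0.019,-0.185,-0.01],[0,0.019,-0.185,-0.01]]]'
python3 -m handwheel '[[[0,0.01,-0.1,-0.0054],[0,0.01,-0.1,-0.0054],[0,0.01,-0.1,-0.0054],[0,0.01,-0.1,-0.0054],[0,0.01,-0.1,-0.0054],[0,0.01,-0.1,-0.0054],[0,0.01,-0.1,-0.0054],[0,0.01,-0.1,-0.0054]]]'
python3 -c "
from h import *
plan([425.8,-248,49],-85.4)"
```

```text
time: 17.62
tool_pos: [601.7, -140.6, 49.2]
tcp_rot: [-2.569, 1.571, 1.813]
contact_force: [-0.7, -1.6, 0.3]
grip_width: 0.2
time: 18.28
tool_pos: [604.9, -133.4, 49.2]
tcp_rot: [-2.775, 1.571, 1.651]
contact_force: [-0.7, -0.6, -0.5]
grip_width: 0.6
t 18.28 pos [ 604.9 -133.4   49.2] jaw deg -16.5 xaxis [-0.  0. -1.] q6 -0.05 F [-0.7 -0.6 -0.5] w 0.6
shift cm (tool axes now) [  0.02 -13.93  16.07] norm 21.26 turn 1.203
```

```bash
python3 -m handwheel '[[[0,0.01,-0.1,-0.0054],[0,0.01,-0.1,-0.0054],[0,0.01,-0.1,-0.0054],[0,0.01,-0.1,-0.0054],[0,0.01,-0.1,-0.0054],[0,0.01,-0.1,-0.0054],[0,0.01,-0.1,-0.0054],[0,0.01,-0.1,-0.0054]]]'
python3 -m handwheel '[[[0,0.01,-0.1,-0.0054],[0,0.01,-0.1,-0.0054],[0,0.01,-0.1,-0.0054],[0,0.01,-0.1,-0.0054],[0,0.01,-0.1,-0.0054],[0,0.01,-0.1,-0.0054]]]'
python3 - <<'E'
from h import *
plan([425.8,-248,49],-85.4)
snap('wrist','w10')
E
```

```text
time: 18.95
tool_pos: [607.8, -125.9, 49.2]
tcp_rot: [2.848, 1.571, 1.033]
contact_force: [-0.0, -0.2, 0.0]
grip_width: 0.6
time: 19.45
tool_pos: [609.8, -120.1, 49.2]
tcp_rot: [2.995, 1.571, 1.212]
contact_force: [-0.1, -0.8, -0.3]
grip_width: 0.4
t 19.45 pos [ 609.8 -120.1   49.2] jaw deg -12.1 xaxis [ 0.  0. -1.] q6 -0.11 F [-0.1 -0.8 -0.3] w 0.4
shift cm (tool axes now) [  0.02 -15.3   16.36] norm 22.4 turn 1.279
```

View pics/w10.png

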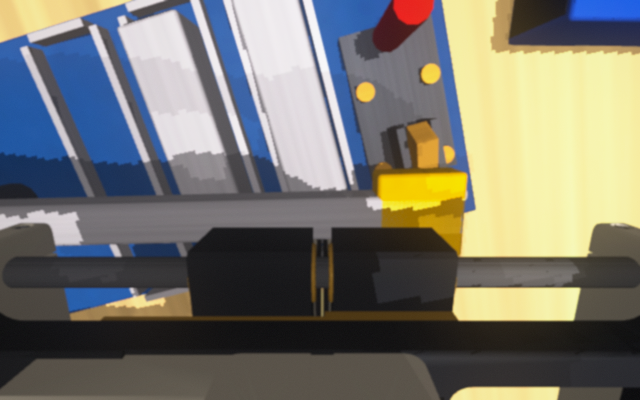

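The head front (row 175) is just reaching the brass pawl (425,145), and the red stop (400,15) is about 60 mm further on. I creep forward and watch the force.

```bash
for i in 1; do python3 -m handwheel '[[[0,0.01,-0.1,-0.0054],[0,0.01,-0.1,-0.0054],[0,0.01,-0.1,-0.0054],[0,0.01,-0.1,-0.0054]]]'; done
python3 -m handwheel '[[[0,0.01,-0.1,-0.0054],[0,0.01,-0.1,-0.0054],[0,0.01,-0.1,-0.0054],[0,0.01,-0.1,-0.0054]]]'
python3 -m handwheel '[[[0,0.01,-0.1,-0.0054],[0,0.01,-0.1,-0.0054],[0,0.01,-0.1,-0.0054],[0,0.01,-0.1,-0.0054]]]'
```

```text
time: 19.83
tool_pos: [610.8, -116.8, 49.2]
tcp_rot: [-0.169, 1.57, -1.93]
contact_force: [-1.9, -2.9, -0.2]
grip_width: 0.1
time: 20.17
tool_pos: [611.9, -113.0, 49.2]
tcp_rot: [-0.401, 1.57, -2.14]
contact_force: [-3.5, -6.0, 0.4]
grip_width: 0.5
time: 20.5
tool_pos: [613.0, -108.7, 49.2]
tcp_rot: [-2.428, 1.571, 2.137]
contact_force: [-2.4, -2.2, 0.9]
grip_width: 0.3
```

```bash
python3 -m handwheel '[[[0,0.01,-0.1,-0.0054],[0,0.01,-0.1,-0.0054],[0,0.01,-0.1,-0.0054],[0,0.01,-0.1,-0.0054]]]'
python3 -m handwheel '[[[0,0.01,-0.1,-0.0054],[0,0.01,-0.1,-0.0054],[0,0.01,-0.1,-0.0054],[0,0.01,-0.1,-0.0054]]]'
python3 -m handwheel '[[[0,0.01,-0.1,-0.0054],[0,0.01,-0.1,-0.0054],[0,0.01,-0.1,-0.0054],[0,0.01,-0.1,-0.0054]]]'
python3 -m handwheel '[[[0,0.01,-0.1,-0.0054],[0,0.01,-0.1,-0.0054],[0,0.01,-0.1,-0.0054],[0,0.01,-0.1,-0.0054]]]'
python3 - <<'E'
from h import *
plan([425.8,-248,49],-85.4)
snap('wrist','w11')
E
```

```text
time: 20.83
tool_pos: [613.9, -104.5, 49.2]
tcp_rot: [-2.125, 1.57, 2.463]
contact_force: [-1.6, -3.3, 1.3]
grip_width: 0.4
time: 21.17
tool_pos: [614.9, -100.7, 49.2]
tcp_rot: [-2.357, 1.571, 2.252]
contact_force: [-2.3, -3.4, 0.6]
grip_width: 0.6
time: 21.5
tool_pos: [615.7, -96.8, 49.2]
tcp_rot: [-3.004, 1.571, 1.626]
contact_force: [-3.2, -4.4, 0.4]
grip_width: 0.1
time: 21.83
tool_pos: [616.4, -92.8, 49.2]
tcp_rot: [2.892, 1.571, 1.261]
contact_force: [-2.3, -3.2, -0.6]
grip_width: 0.1
t 21.83 pos [616.4 -92.8  49.2] jaw deg -3.5 xaxis [ 0.  0. -1.] q6 -0.21 F [-2.3 -3.2 -0.6] w 0.1
shift cm (tool axes now) [  0.02 -18.09  16.64] norm 24.58 turn 1.43
```

View pics/w11.png

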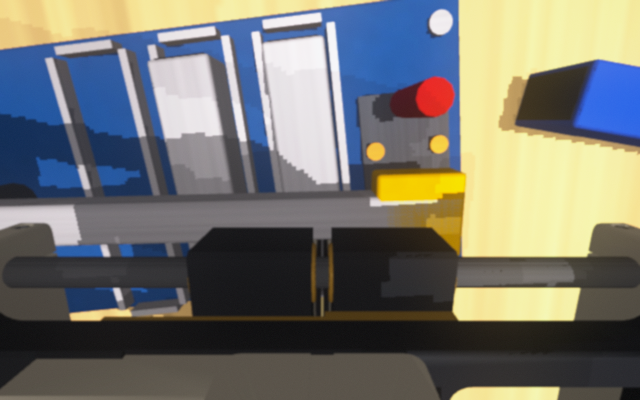

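The head is riding on the pawl; its front edge (row 175) is about 25 mm from the red post (row about 115).

```bash
python3 -m handwheel '[[[0,0.01,-0.1,-0.0054],[0,0.01,-0.1,-0.0054],[0,0.01,-0.1,-0.0054],[0,0.01,-0.1,-0.0054]]]'
python3 -m handwheel '[[[0,0.01,-0.1,-0.0054],[0,0.01,-0.1,-0.0054],[0,0.01,-0.1,-0.0054],[0,0.01,-0.1,-0.0054]]]'
python3 -m handwheel '[[[0,0.01,-0.1,-0.0054],[0,0.01,-0.1,-0.0054],[0,0.01,-0.1,-0.0054]]]'
python3 -m handwheel '[[[0,0.005,-0.05,-0.0027],[0,0.005,-0.05,-0.0027],[0,0.005,-0.05,-0.0027]]]'
python3 - <<'E'
from h import *
plan([425.8,-248,49],-85.4)
snap('wrist','w12')
E
```

```text
time: 22.22
tool_pos: [617.1, -88.9, 49.2]
tcp_rot: [1.554, 1.571, -0.056]
contact_force: [-1.7, -3.0, -0.2]
grip_width: 0.4
time: 22.55
tool_pos: [617.5, -84.9, 49.2]
tcp_rot: [2.687, 1.571, 1.099]
contact_force: [-1.8, -2.0, -0.7]
grip_width: 0.4
time: 22.8
tool_pos: [617.8, -81.9, 49.2]
tcp_rot: [-2.63, 1.571, 2.081]
contact_force: [-2.5, -3.3, -0.8]
grip_width: 0.4
time: 23.05
tool_pos: [618.0, -80.4, 49.2]
tcp_rot: [-2.442, 1.571, 2.277]
contact_force: [-2.4, -3.8, -1.1]
grip_width: 0.4
t 23.05 pos [618.  -80.4  49.2] jaw deg 0.4 xaxis [-0.  0. -1.] q6 -0.26 F [-2.4 -3.8 -1.1] w 0.4
shift cm (tool axes now) [  0.02 -19.33  16.63] norm 25.5 turn 1.497
```

View pics/w12.png

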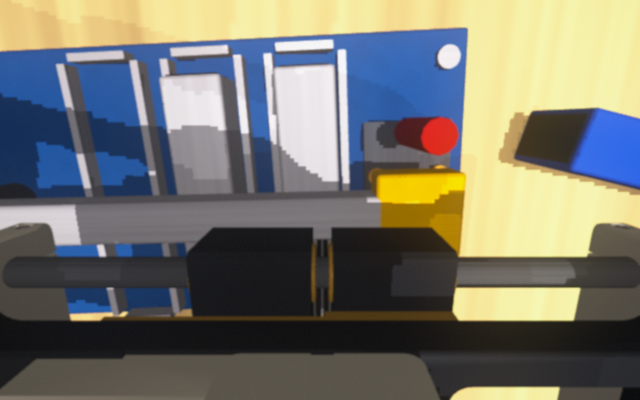

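The gap to the stop is about 8 mm (rows 153–172). I use finer steps now.

```bash
for k in 1; do python3 -m handwheel '[[[0,0.005,-0.05,-0.0027],[0,0.005,-0.05,-0.0027],[0,0.005,-0.05,-0.0027],[0,0.005,-0.05,-0.0027]]]'; done
python3 -m handwheel '[[[0,0.005,-0.05,-0.0027],[0,0.005,-0.05,-0.0027],[0,0.005,-0.05,-0.0027]]]'
python3 -m handwheel '[[[0,0.005,-0.05,-0.0027],[0,0.005,-0.05,-0.0027]]]'
python3 -m handwheel '[[[0,0.003,-0.03,-0.0016],[0,0.003,-0.03,-0.0016]]]'
python3 - <<'E'
from h import *
plan([425.8,-248,49],-85.4)
snap('wrist','w13')
im=cv2.imread('pics/w13.png'); cv2.imwrite('pics/w13z.png',cv2.resize(im[100:260,300:500],None,fx=3.7,fy=3.7))
E
```

```text
time: 23.43
tool_pos: [618.7, -77.9, 49.4]
tcp_rot: [2.121, 1.569, 0.567]
contact_force: [0.4, 0.3, -0.3]
grip_width: 0.4
time: 23.68
tool_pos: [618.5, -76.7, 49.3]
tcp_rot: [2.071, 1.57, 0.526]
contact_force: [0.4, -0.5, 1.0]
grip_width: 0.3
time: 23.85
tool_pos: [618.4, -75.8, 49.2]
tcp_rot: [2.407, 1.571, 0.867]
contact_force: [0.4, 0.5, -0.2]
grip_width: 0.6
time: 24.02
tool_pos: [618.4, -75.5, 49.2]
tcp_rot: [0.804, 1.571, -0.733]
contact_force: [-0.3, -0.9, 0.5]
grip_width: 0.4
t 24.02 pos [618.4 -75.5  49.2] jaw deg 2.0 xaxis [ 0. -0. -1.] q6 -0.28 F [-0.3 -0.9  0.5] w 0.4
shift cm (tool axes now) [  0.02 -19.84  16.58] norm 25.86 turn 1.525
```

View pics/w13z.png

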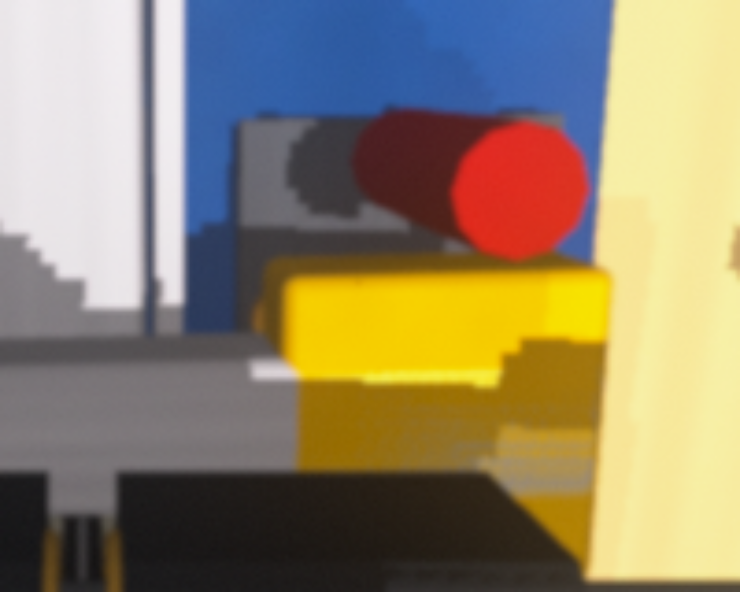

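The force fell to zero, which suggests the pawl snapped, and the head is almost at the post. I keep feeling for the stop.

```bash
python3 -m handwheel '[[[0,0.003,-0.03,-0.0016],[0,0.003,-0.03,-0.0016]]]'
python3 -m handwheel '[[[0,0.003,-0.03,-0.0016],[0,0.003,-0.03,-0.0016]]]'
python3 -m handwheel '[[[0,0.003,-0.03,-0.0016],[0,0.003,-0.03,-0.0016]]]'
```

```text
time: 24.23
tool_pos: [618.5, -74.9, 49.2]
tcp_rot: [1.474, 1.571, -0.06]
contact_force: [0.3, -1.8, 0.0]
grip_width: 0.4
time: 24.4
tool_pos: [618.5, -74.2, 49.2]
tcp_rot: [1.582, 1.571, 0.052]
contact_force: [0.0, -1.2, -0.1]
grip_width: 0.2
time: 24.57
tool_pos: [618.6, -74.0, 49.3]
tcp_rot: [0.236, 1.57, -1.29]
contact_force: [-0.9, -3.7, 0.1]
grip_width: 0.6
```

```bash
python3 -m handwheel '[[[0,0,-0.03,0]]]'
python3 -m handwheel '[[[0,0,-0.03,0]]]'
python3 -m handwheel '[[[0,0,-0.02,0]]]'
```

```text
time: 24.65
tool_pos: [618.6, -73.9, 49.3]
tcp_rot: [0.202, 1.57, -1.325]
contact_force: [-0.2, -5.0, 0.2]
grip_width: 0.4
time: 24.73
tool_pos: [618.6, -73.9, 49.3]
tcp_rot: [0.198, 1.569, -1.329]
contact_force: [-1.1, -5.8, -0.5]
grip_width: 0.7
time: 24.82
tool_pos: [618.6, -73.9, 49.3]
tcp_rot: [0.192, 1.569, -1.335]
contact_force: [-0.3, -7.4, -0.3]
grip_width: 0.4
```

The TCP has stopped while the force climbs, so this is the stop. I press a little more to be sure, then back off.

```bash
python3 -m handwheel '[[[0,0,-0.05,0],[0,0,-0.05,0]]]'
python3 -m handwheel '[[[0,0,-0.04,0],[0,0,0,0],[0,0,0,0]]]'
python3 -m handwheel '[[[0,0,0.2,0],[0,0,0.3,0],[0,0,0.5,0],[0,0,1,0],[0,0,2,0],[0,0,2,0],[0,0,0,0]]]'
python3 - <<'E'
from h import *
plan([425.8,-248,49],-85.4)
snap('wrist','w14')
im=cv2.imread('pics/w14.png'); cv2.imwrite('pics/w14z.png',cv2.resize(im[0:260,240:580],None,fx=2.3,fy=2.3))
E
```

```text
time: 24.98
tool_pos: [618.6, -73.8, 49.3]
tcp_rot: [0.129, 1.568, -1.398]
contact_force: [-0.3, -11.2, -0.5]
grip_width: -0.2
time: 25.23
tool_pos: [618.6, -73.8, 49.3]
tcp_rot: [0.132, 1.567, -1.395]
contact_force: [-0.5, -11.3, -1.5]
grip_width: 0.6
time: 25.82
tool_pos: [621.3, -135.1, 49.3]
tcp_rot: [0.687, 1.569, -0.843]
contact_force: [-0.4, -1.2, 0.8]
grip_width: 0.1
t 25.82 pos [ 621.3 -135.1   49.3] jaw deg 2.4 xaxis [ 0.001 -0.001 -1.   ] q6 -0.37 F [-0.4 -1.2  0.8] w 0.1
shift cm (tool axes now) [  0.02 -20.    10.47] norm 22.58 turn 1.532
```

View pics/w14z.png

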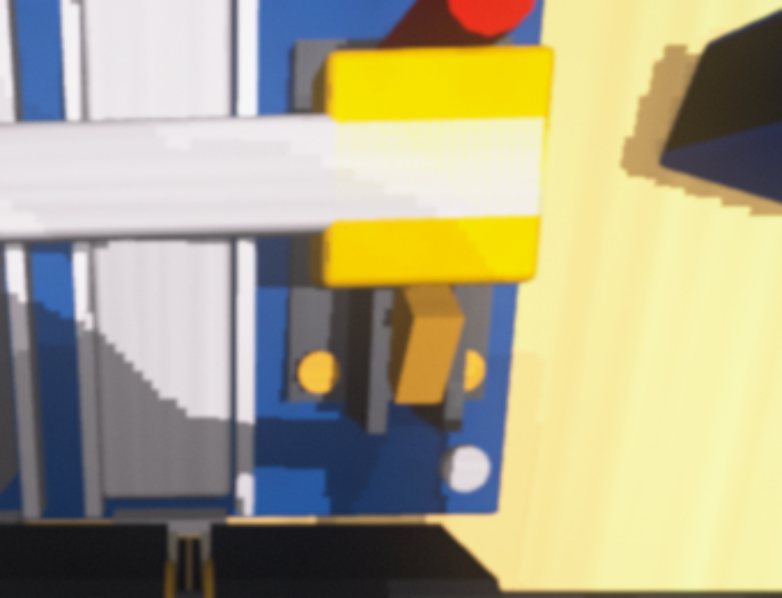

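The zoomed wrist view shows the brass pawl (430,345) standing up clear behind the yellow head, with the red post on the far side. I retreat upward and make a final check.

```bash
python3 -m handwheel '[[[0,0,1,0],[-2,0,2,0],[-3,0,2,0],[-3,0,2,0],[-3,0,2,0],[-3,0,0,0],[0,0,0,0],[0,0,0,0]]]'
python3 - <<'E'
from h import *
np.set_printoptions(suppress=True,precision=1)
plan([425.8,-248,49])
im,d=snap('top','t15');snap('side','s15')
C=cloud('top',d); v,u=np.mgrid[0:400,0:640]; z=C[...,2]
i0=cv2.imread('pics/top0.png');i1=cv2.imread('pics/t15.png'); 
cv2.imwrite('pics/f.png',np.hstack([cv2.resize(i1[80:260,130:480],None,fx=2.2,fy=2.2)]))
im2=cv2.imread('pics/s15.png'); cv2.imwrite('pics/s15z.png',cv2.resize(im2[150:400,150:400],None,fx=2.4,fy=2.4))
E
```

```text
time: 26.53
tool_pos: [625.7, -221.6, 191.3]
tcp_rot: [1.17, 1.567, -0.357]
contact_force: [0.6, 0.7, -1.0]
grip_width: 0.5
t 26.53 pos [ 625.7 -221.6  191.3] jaw deg 2.5 xaxis [ 0. -0. -1.] q6 -0.5 F [ 0.6  0.7 -1. ] w 0.5
shift cm (tool axes now) [ 14.2 -20.1   1.7] norm 24.68 turn 0
```

View pics/f.png

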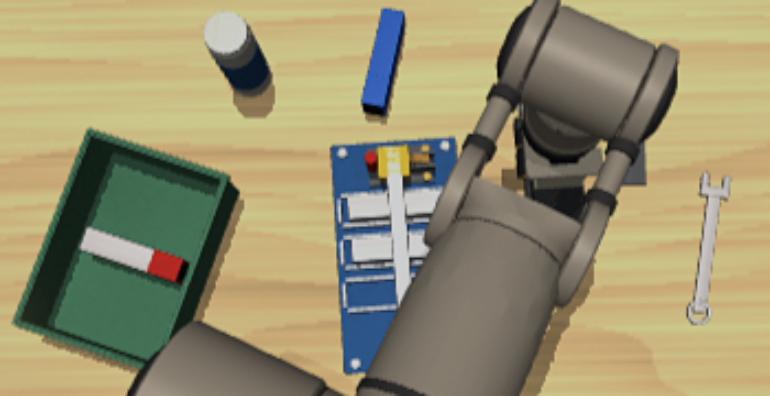

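View pics/s15z.png

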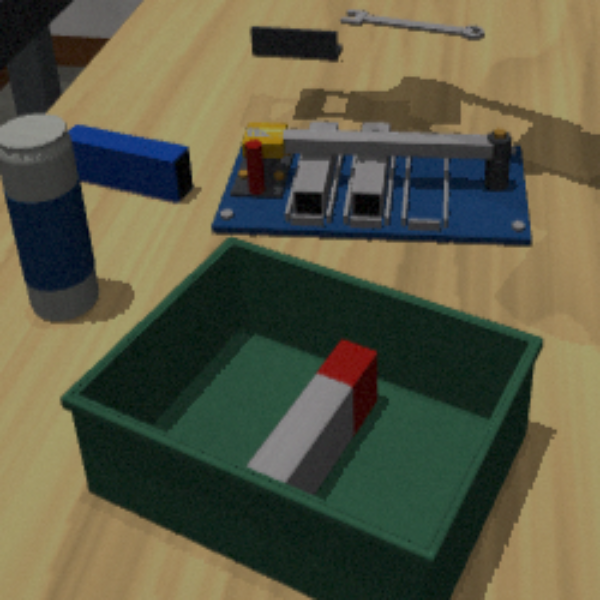

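The final views agree: the bar is shut with its head against the red post and the pawl behind it, and both blanks are in their slots. The reject is in the crate, and the can, wrench and angle iron are where they were. I hand in.

```bash
python3 -c "
from h import *
print(bot.close_job())"
```

```text
the job is handed in; nothing more can be done
None
```

I dropped the reject into the scrap crate, swung the keeper bar shut past the pawl to the stop, let go, and handed the job in at about 27 s of the 64 s.

- **Reject:** the last top and side views show it lying inside the crate, released.
- **Keeper bar:** pushing over the pawl showed up to about 7 N at the wrist, then the force dropped to zero. The bar stopped moving at the post while the force rose to about 11 N. Forces were read only at the end of each call, so a brief peak in between would not show, but no reading came near 30 N.
- **Pawl:** after I backed off, the wrist view showed it standing up behind the yellow head, with the head at the red post. I could not read the pawl joint itself.
- **Blanks and other items:** both blanks are in their slots. The spray can, wrench and angle iron show no visible shift. I judged these by eye from the pictures and did not re-measure them; in the last top view the arm hid parts of the blanks and the angle iron, but the side view showed them.
- **Failed check:** while the arm covered the bar's end, the network placed it in the wrong spot (confidence 0.35), so I ignored that reading.

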